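# Turn the parts carousel to bring the servo to the front

## Robot

A 6-joint arm with a two-finger parallel gripper is mounted at the origin on a cart in front of the work surface, level with it; the furniture and walls round the work are solid. World frame = base frame: x ahead of the robot, y to its left, z up, the work surface at z = 0. Lengths are in m, angles in rad, forces in N, time in s.
With the tool pointing down it reaches from about 0.375 to 0.9 m from the base axis. Payload 3.1 kg.
Tool frame: the origin (TCP) lies midway between the tips of the shut fingers; the grasp point (between the pads) lies 19 mm behind it; z points along the fingers, y is the line along which they close (so a half turn about z gives the same grasp; the last joint's range is limited). The gripper opens to 87 mm and grips with 3 to 60 N. Pads are 19 mm wide; open, the fingers measure 117 mm over their backs; the gripper's body (75 mm by 190 mm) begins 51 mm behind the grasp point.
Start: joints at [0.97, 0.527, 1.433, -0, 1.181, -0.178], TCP at [0.256, 0.57, 0.223] pointing down, gripper open.
Joint ranges: [-3.08, 3.08], [-0.75, 2.2], [0.22, 2.44], [-1.43, 4.57], [0, 2.65], [-2.85, 2.85]. Speed limits (rad/s): [2.79, 2.79, 3.14, 3.14, 3.14, 3.14].

## Interface

Orientations are given as a unit quaternion [w, x, y, z].
In Python, from plant import * gives the robot as it stands. The module is installed in compiled form; this text tells all that it offers.
- The arm moves only by the tool play_rows, never from a script. Its argument "plan" is text: rows parted by semicolons, each of 6 numbers parted by spaces: the shift along the tool's x, y, z normalised to -1 to 1, where 1 is 200 mm, then the turn, a rotation vector about the tool's x, y, z normalised to -1 to 1, where 1 is 90 degrees. A call has 1 to 20 rows; each row is the pose to reach, as a shift and turn from the pose commanded when the call began, along the tool's axes at that moment; what a row does not reach only later rows make up. A row lasts 1/8 s, in which the tool goes at most 62.5 mm and 10.7 degrees, less where a joint would pass 70% of its speed; a pose out of reach is approached as far as the arm can. A call with a number of a shift or a turn outside -1 to 1 is refused whole. A call with a gripper value outside its range is refused whole. "hand" is the opening, from -1 (shut) to 1 (fully open), set as the call begins (left out, the last holds). The fingers move at their own pace and stop on an object; "newtons" is the grip in N (left out, the last holds). Time passes only in rows, so rows that repeat a pose let the fingers close. It gives the time, the measured TCP pose, the force, the opening and the grip force at its end, in the units of the state.
- sense(): the state, without advancing time (a new reading comes with each control period).
- snapshot(name): name is "scene" or "top" or "wrist"; returns the picture (480x640x3 uint8, blue, green, red); there is no depth.
- get_calibration(name): a dict with "camera_matrix" (3x3 intrinsics, pixels), "eye" and "rotation" of the camera in the world. Camera axes: x right, y down, z forward; pixel columns grow to the right and rows downward; lengths in m; the calibration is good to about 2 mm. A picture is of the moment at which its call begins: read the wrist's pose just before it. get_calibration takes no time and is no camera call; for the wrist camera it gives the pose at the moment of the call.
- close_job(): hands the job in; it is judged then, once.
Trained networks look in the newest picture that a camera, given by its name, has taken for a name from the list of things; names that differ only in an ending like _2 or _b are one class to them, and where a whole thing is asked for, a point or a joint stands for the part that bears it (a point fixed in the world has none). Each returns a list of dicts, best first, with "conf" (0 to 1); they miss things now and then, are a little off and sometimes report something else, mostly with a low value. They report only what shows in the picture. A call takes as long as a camera call.
- outline_of(camera, label): "region" (480x640 bool, what is visible of it) and "extent" ([left, top, right, bottom] in pixels, round what is visible of it).
The state is a dict: "clock": time; "joint_positions": joint angles; "qvel": joint speeds; "tau": joint torques, N m; "eef_pos": TCP position; "tool_rot": TCP orientation; "ft_force": force on the tool from outside, world axes, zero at the start; "wrist_torque": the same for the moment, N m; "finger_gap": opening from 0.0 (shut) to 1.0 (fully open); "grasp_force": force on a finger pad.
Only numpy, scipy, OpenCV 4.12 (cv2) and the standard library are available. Lean on these libraries where they do the work, as an engineer would, in place of code of your own. Each camera call takes 0.05 s, during which the arm holds its last target. There are 200 camera calls.

## Task

Push the round parts carousel round by the finger lugs on its rim, either way, until the compartment with the small grey servo is at the front, the servo itself in line with the pointer tab that sticks out from under the carousel, then let go and move clear. Only push the carousel itself: do not touch or lift any of the parts lying in it, and leave everything else on the bench as it is.

Things in the scene. Friction and masses are not known exactly. Their poses are not given: they have to be found in the camera images.
- tray (a joint): turn of the round carousel tray about its upright axis, rad; reads 0 where the tray stands at the start, whatever that is, and grows counter-clockwise seen from above. No stop in either direction (over two full turns). It takes about 1 N at a lug to turn and stays where it is left.
- tray_center (a point): on the turning axis of the tray, 46 mm above the bench. The tray is a plywood disc 200 mm across, underside 28 mm, inner floor 36 mm, rim lip 46 mm above the bench; five radial dividers (up to 56 mm) part it into five equal compartments and run out through the rim into five finger lugs
- lug (a point): middle of one finger lug, 120 mm from the axis, 44 mm above the bench; the other four follow every 72 degrees. Lugs reach from the rim to 127 mm from the axis, are 10 to 14 mm wide, 30 to 58 mm above the bench. A low deck (top 32 mm high, far edge x = 0.525) lies before the carousel: tips about 40 mm up clear it. Its wheels (145 mm tall) stand to the left at y > 0.01, x < 0.565
- foot: fixed dark steel foot of the carousel, origin under the turning axis on the bench. Its -x axis points from the turning axis along its pointer tab, roughly towards the robot
- pointer (a point): near the tip of the foot's pointer tab, 124.5 mm from the turning axis; the tab is 26 mm wide, ends round 138 mm from the axis and lies flat, its top 8 mm above the bench, below the lugs. The servo's centre must come to the same side of the axis, in line with it
- servo_center (a point): centre of the small grey servo motor with side ears and a ribbed black knob on its spindle, 20x46 mm, 35 mm tall, lying loose in one compartment, about 62 mm from the turning axis; the point is 12 mm above the compartment floor
- coil_center (a point): centre of a coil of brown webbing, 60 mm across, 28 mm tall, lying loose in another compartment
- tape_roll_center (a point): centre of a small roll of dark tape, 55 mm across, 19 mm tall, loose in another compartment
- drilled_wheel_center (a point): centre of a small black drilled wheel, 27 mm across, 13 mm tall, loose in another compartment
- stick_center (a point): centre of a grey memory stick, 16x59x8 mm, loose in another compartment
- lipo_center (a point): bystander: centre of the red battery pack, about 94 mm wide, 209 mm long, 70 mm tall, loose on the deck of the board under repair
- pliers_center (a point): bystander: combination pliers 59x197x20 mm with dipped grips, loose on the same deck, in front of the carousel
- tyre_center (a point): bystander: black foam tyre lying flat, 96 mm across, 52 mm tall, loose on the bench, left of the carousel

How it is judged:
At the end, for the whole second after the job is handed in: The servo's centre is within 15 mm sideways of the line from the axis along the pointer, on its side, 30 mm or more out; the servo is upright, the tray still, all five parts lie in the tray; battery pack, pliers and tyre have moved less than 20 mm (y of servo_center in the frame of foot between -0.015 and 0.015 m and x of servo_center in the frame of foot below -0.03 m and angle between servo_center's own z axis and vertical below 0.2 rad and velocity of joint tray between -0.05 and 0.05 rad/s and horizontal distance between each of coil_center, servo_center, tape_roll_center, drilled_wheel_center, stick_center and tray_center below 0.1 m and height (world z) of coil_center below 0.062 m and height (world z) of servo_center below 0.06 m and height (world z) of tape_roll_center below 0.0575 m and height (world z) of drilled_wheel_center below 0.0545 m and height (world z) of stick_center below 0.052 m and distance of each of lipo_center, pliers_center, tyre_center from where it was at the start of the episode below 0.02 m); the robot touches nothing.
It fails at once if a part in the carousel is touched by the robot (more than 1 N) (contact force between any of the fingers, the arm and coil above 1 N or contact force between any of the fingers, the arm and servo above 1 N or contact force between any of the fingers, the arm and tape_roll above 1 N or contact force between any of the fingers, the arm and drilled_wheel above 1 N or contact force between any of the fingers, the arm and stick above 1 N).
It fails at once if a part in the carousel is lifted (more than 20 mm) (height (world z) of coil_center above 0.07 m or height (world z) of servo_center above 0.068 m or height (world z) of tape_roll_center above 0.0655 m or height (world z) of drilled_wheel_center above 0.0625 m or height (world z) of stick_center above 0.06 m).
It fails at once if a bystander is moved by more than 20 mm (distance of any of lipo_center, pliers_center, tyre_center from where it was at the start of the episode above 0.02 m).
It also fails if it takes over 67 s, if anything falls off the work surface, if the arm or the gripper's body presses on something with over 40 N, if the wrist force passes 120 N, or if a joint passes its speed limit or range.

## Working session

There is one attempt and no reset: what is moved stays moved. The work goes in short steps, Python scripts to look and compute and a tool call to move; the robot and the scene stay as the last step left them, time stands still between calls to the robot, and variables do not carry over. Pictures are saved under pics/ and viewed, at most 10 in all, crops included, and the job is handed in when it is done.

Besides the shell and the picture viewer there is one more tool, called after "Call:" as name(argument=value, ...) on one line, values as JSON. play_rows: Moves the arm, as the interface text tells. Its arguments: {"type":"object","properties":{"plan":{"type":"string"},"hand":{"type":"number"},"newtons":{"type":"number"}},"required":["plan"]}

```bash
mkdir -p pics; cat > h.py <<'E'
from plant import *
import numpy as np, cv2
def ray(cam,u,v,z):
    c=get_calibration(cam);K=np.array(c["camera_matrix"]);R=np.array(c["rotation"]);e=np.array(c["eye"])
    d=R@np.linalg.solve(K,[u,v,1.]);return e+d*(z-e[2])/d[2]
def proj(cam,p):
    c=get_calibration(cam);K=np.array(c["camera_matrix"]);R=np.array(c["rotation"]);e=np.array(c["eye"])
    q=K@(R.T@(np.array(p)-e));return q[:2]/q[2]
def look(cam,label,z):
    o=outline_of(cam,label)
    for r in o[:2]:
        ys,xs=np.nonzero(r["region"])
        print(cam,label,round(r["conf"],2),np.round(r["extent"]),ray(cam,xs.mean(),ys.mean(),z).round(3))
    return o
E
python3 - <<'E'
from h import *
for c in["top","scene"]:
    cv2.imwrite(f"pics/{c}0.png",snapshot(c))
    for l,z in[("tray",.046),("foot",.008),("servo_center",.055),("tyre_center",.05),("pliers_center",.045),("lipo_center",.09)]: look(c,l,z)
print(sense())
E
```

```text
Traceback (most recent call last):
  File "h.py", line 13, in look
    print(cam,label,round(r["conf"],2),np.round(r["extent"]),ray(cam,xs.mean(),ys.mean(),z).round(3))
                                                             ~~~^^^^^^^^^^^^^^^^^^^^^^^^^^^
  File "h.py", line 5, in ray
    d=R@np.linalg.solve(K,[u,v,1.]);return e+d*(z-e[2])/d[2]
      ~^~~~~~~~~~~~~~~~~~~~~~~~~~~~
ValueError: matmul: Input operand 1 has a mismatch in its core dimension 0, with gufunc signature (n?,k),(k,m?)->(n?,m?) (size 3 is different from 4)
```

View pics/top0.png

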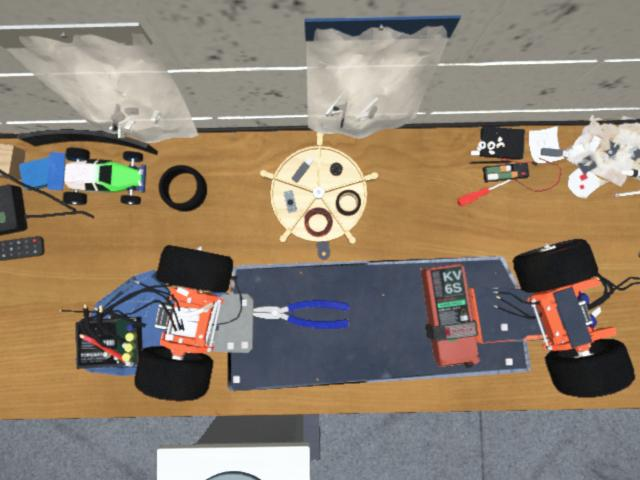

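The top picture shows the carousel at about (319,193), the servo on its left at (290,202) and the pointer tab at (323,250). The rotation comes as a quaternion, so I'll fix the helper.

```bash
sed -i 's/R=np.array(c\["rotation"\])/R=Q(c["rotation"])/' h.py; sed -i '2a from scipy.spatial.transform import Rotation\ndef Q(q): return Rotation.from_quat(np.roll(q,-1)).as_matrix()' h.py
python3 - <<'E'
from h import *
for c in["top","scene"]:
    im=snapshot(c);cv2.imwrite(f"pics/{c}0.png",im)
    if c=="top": cv2.imwrite("pics/crop0.png",cv2.resize(im[120:270,230:410],None,fx=4,fy=4,interpolation=2))
    for l,z in[("tray",.046),("foot",.008),("servo_center",.055),("tyre_center",.05),("pliers_center",.045),("lipo_center",.09)]: look(c,l,z)
print(get_calibration("top"));print(sense())
E
```

```text
top tray 0.94 [259. 134. 378. 246.] [ 0.678 -0.187  0.046]
top foot 0.62 [314. 240. 329. 260.] [ 0.56  -0.197  0.008]
top servo_center 0.5 [282. 192. 296. 214.] [ 0.657 -0.13   0.055]
top tyre_center 0.75 [157. 165. 206. 214.] [0.692 0.092 0.05 ]
top pliers_center 0.65 [256. 299. 351. 328.] [ 0.428 -0.155  0.045]
scene tray 0.6 [251. 197. 368. 265.] [ 0.662 -0.172  0.046]
scene foot 0.77 [291. 248. 349. 262.] [ 0.595 -0.176  0.008]
scene foot 0.36 [252. 197. 369. 262.] [ 0.716 -0.208  0.008]
scene servo_center 0.8 [277. 228. 303. 245.] [ 0.646 -0.127  0.055]
scene tyre_center 0.84 [155. 255. 203. 301.] [0.664 0.111 0.05 ]
scene pliers_center 0.87 [327. 260. 425. 313.] [ 0.424 -0.156  0.045]
scene lipo_center 0.91 [434. 197. 546. 262.] [ 0.385 -0.404  0.09 ]
{'camera_matrix': array([[462.43318418,   0.        , 313.85899783],
       [  0.        , 462.43318418, 242.2501238 ],
       [  0.        ,   0.        ,   1.        ]]), 'eye': array([ 0.50278391, -0.18522452,  0.99477189]), 'rotation': array([ 0.02879909, -0.69944673,  0.71371766, -0.02349421])}
{'clock': 0.8, 'joint_positions': array([ 9.69515140e-01,  5.27418845e-01,  1.43270838e+00, -1.58754033e-06,
        1.18140703e+00, -1.78492260e-01]), 'qvel': array([-0.00035899,  0.00096026, -0.00092096,  0.00143946,  0.00088275,
        0.00074497]), 'tau': array([ 1.99456827e-04, -4.39951873e+01, -1.76978749e+01,  6.34878036e-02,
        5.06021990e-02, -5.55381848e-05]), 'eef_pos': array([0.25639543, 0.56996023, 0.22259564]), 'tool_rot': array([1.17785591e-05, 2.09823231e-01, 9.77739337e-01, 2.67316030e-05]), 'ft_force': array([-1.58277092, -0.20308609,  0.38711011]), 'wrist_torque': array([ 0.02040437, -0.00619146,  0.02231516]), 'grasp_force': 0.0, 'finger_gap': 0.9994915220831837}
```

View pics/crop0.png

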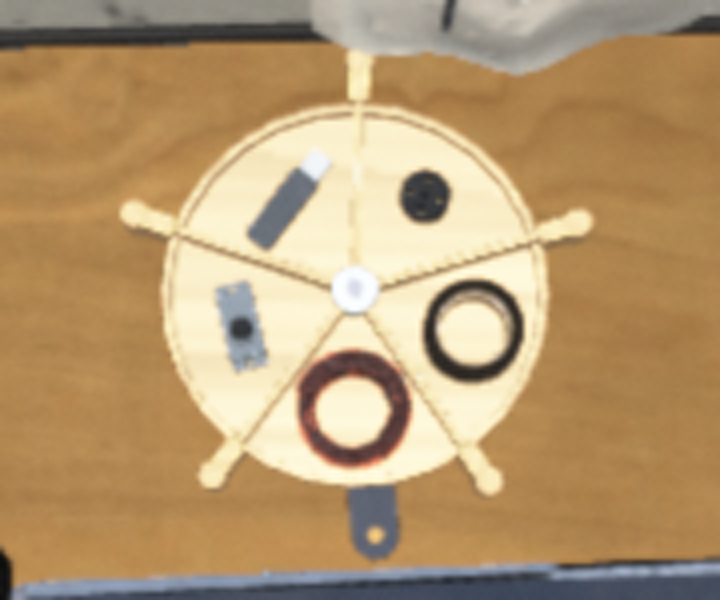

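View pics/scene0.png

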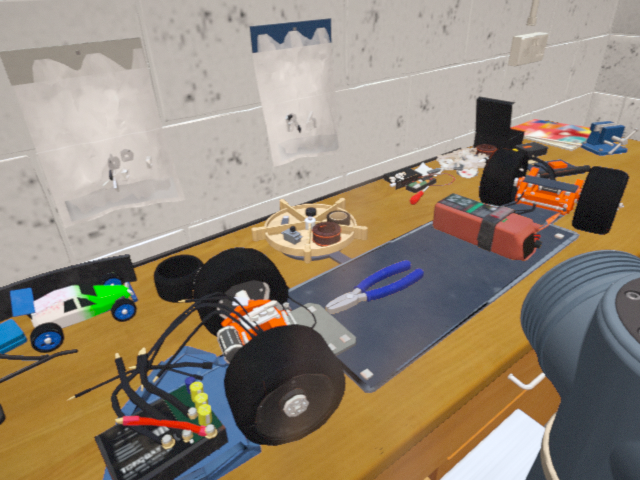

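```bash
cat > m.py <<'E'
from h import *
P=lambda u,v,z: ray("top",230+u/4,120+v/4,z)[:2]
L=np.array([P(u,v,.058) for u,v in[(132,213),(212,473),(490,482),(582,222)]])
# circle fit
A=np.c_[2*L,np.ones(4)];s=np.linalg.lstsq(A,(L**2).sum(1),rcond=None)[0];c=s[:2];print("lug circ",c,np.sqrt(s[2]+c@c))
ex=[P(163,293,.046),P(548,293,.046),P(355,103,.046),P(355,486,.046)]
print("rim y mid",(ex[0]+ex[1])/2,"x mid",(ex[2]+ex[3])/2)
p=P(375,535,.008);sv=P(242,327,.058)
a=lambda q:np.degrees(np.arctan2(*(q-c)[::-1]))%360
print("lugs",[a(l).round(1) for l in L],"ptr",p,np.hypot(*(p-c)),a(p),"servo",sv,np.hypot(*(sv-c)),a(sv))
E
python3 m.py
```

```text
lug circ [ 0.67602212 -0.19135208] 0.1209398602174172
rim y mid [ 0.67480966 -0.19114073] x mid [ 0.67480237 -0.19096788]
lugs [np.float64(70.4), np.float64(141.5), np.float64(213.0), np.float64(284.8)] ptr [ 0.55092931 -0.1991734 ] 0.12533707923807835 183.57771290831843 servo [ 0.65630506 -0.13276389] 0.06181697259477999 108.59996221164306
```

Geometry agrees with the given sizes: axis (0.675,-0.191), pointer at 183.6°, and servo at 108.6° with radius 62 mm. The tray needs +75°. I'll push the lug at 141.5° from behind, keeping the shut fingers tangential to the rim at radius 0.119, and start with the transit.

Call:
play_rows(plan="-0.16 -0.13 0 0 0 0;-0.33 -0.26 0 0 0 0;-0.49 -0.39 0 0 0 0;-0.65 -0.52 0 0 0 0;-0.82 -0.65 0 0 0 0;-0.98 -0.78 0 0 0 0", hand=-1, newtons=10)

```text
clock: 1.55
eef_pos: [0.3719, 0.3462, 0.2228]
tool_rot: [0.0, 0.21, 0.978, 0.0]
ft_force: [0.5, 0.3, 0.2]
finger_gap: 0.401
grasp_force: 0.0
```

Call:
play_rows(plan="-0.16 -0.13 0 0 0 0;-0.33 -0.26 0 0 0 0;-0.49 -0.39 0 0 0 0;-0.65 -0.52 0 0 0 0;-0.82 -0.65 0 0 0 0;-0.98 -0.78 0 0 0 0")

```text
clock: 2.3
eef_pos: [0.4867, 0.1233, 0.2228]
tool_rot: [0.0, 0.21, 0.978, 0.0]
ft_force: [0.7, 0.5, 0.4]
finger_gap: 0.003
grasp_force: 0.0
```

Call:
play_rows(plan="-0.16 -0.13 0 0 0 0.05;-0.33 -0.26 0 0 0 0.11;-0.49 -0.39 0 0 0 0.16;-0.65 -0.52 0 0 0 0.21;-0.82 -0.65 0 0 0 0.26;-0.98 -0.78 0 0 0 0.31;-0.98 -0.78 0 0 0 0.31;-0.98 -0.78 0 0 0 0.31")

```text
clock: 3.3
eef_pos: [0.6, -0.0976, 0.2222]
tool_rot: [-0.001, 0.439, 0.898, 0.0]
ft_force: [0.0, 0.3, 0.2]
finger_gap: 0.001
grasp_force: 0.0
```

```bash
cat >> h.py <<'E'
C=np.array([.675,-.191])
def at(r,deg,z): t=np.radians(deg);return np.r_[C+r*np.array([np.cos(t),np.sin(t)]),z]
def rows(T):  # T: (r,deg,z,psi deg)
    s=sense();R=Q(s["tool_rot"]);y=np.degrees(np.arctan2(R[1,1],R[0,1]))
    print("tcp",s["eef_pos"].round(4),"psi",y.round(1),"F",s["ft_force"].round(1),"gap",round(s["finger_gap"],2),"t",s["clock"])
    for r,d,z,psi in T:
        print(r,d,(R.T@(at(r,d,z)-s["eef_pos"])/.2).round(3),round(-(psi-y)/90,3))
E
python3 - <<'E'
from h import *
rows([(.119,120,.10,32),(.119,120,.04,32),(.119,126,.04,36)])
im=snapshot("wrist");cv2.imwrite("pics/w0.png",im)
print([proj("wrist",at(.12,d,.058)).round() for d in(70.4,141.5)],proj("wrist",at(0,0,.05)))
E
```

```text
tcp [ 0.6    -0.0976  0.2222] psi 37.9 F [0.  0.3 0.2] gap 0.0 t 3.3
0.119 120 [-0.01   0.091  0.611] 0.065
0.119 120 [-0.011  0.092  0.911] 0.065
0.119 126 [-0.005  0.029  0.911] 0.021
[array([426., 273.]), array([294., 221.])] [323.32921671 326.84347889]
```

View pics/w0.png

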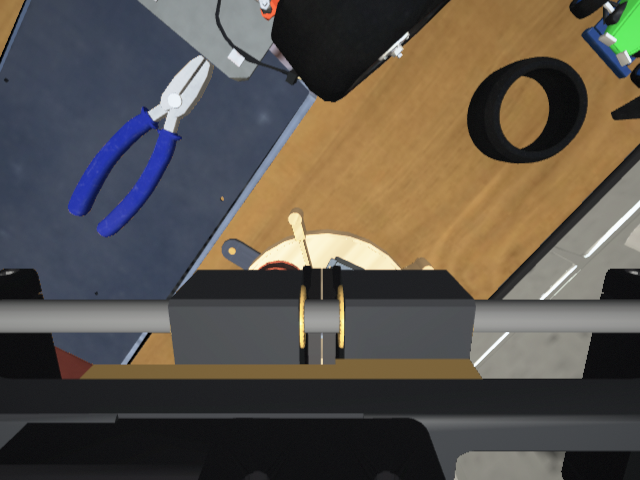

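The wrist picture shows the lug at about (296,218), against a prediction of (294,221), so the geometry holds. The fingers are shut. I'll go down beside the lug at 120°.

Call:
play_rows(plan="-0.01 0.09 0.15 0 0 0.03;-0.01 0.09 0.31 0 0 0.065;-0.01 0.092 0.46 0 0 0.065;-0.01 0.092 0.61 0 0 0.065;-0.01 0.092 0.72 0 0 0.065;-0.01 0.092 0.82 0 0 0.065;-0.01 0.092 0.91 0 0 0.065;-0.01 0.092 0.91 0 0 0.065")

```text
clock: 4.35
eef_pos: [0.6151, -0.0872, 0.0393]
tool_rot: [-0.002, 0.484, 0.875, -0.0]
ft_force: [-0.7, 0.5, -0.4]
finger_gap: 0.003
grasp_force: 0.0
```

```bash
python3 - <<'E'
from h import *
rows([(.119,d,.04,d-90) for d in range(124,181,4)])
E
```

```text
tcp [ 0.6151 -0.0872  0.0393] psi 32.1 F [-0.7  0.5 -0.4] gap 0.0 t 4.35
0.119 124 [-0.004 -0.042 -0.003] -0.021
0.119 128 [-0.007 -0.083 -0.003] -0.066
0.119 132 [-0.013 -0.124 -0.003] -0.11
0.119 136 [-0.021 -0.165 -0.003] -0.155
0.119 140 [-0.033 -0.205 -0.003] -0.199
0.119 144 [-0.047 -0.244 -0.003] -0.243
0.119 148 [-0.064 -0.282 -0.003] -0.288
0.119 152 [-0.083 -0.318 -0.003] -0.332
0.119 156 [-0.105 -0.354 -0.003] -0.377
0.119 160 [-0.129 -0.387 -0.003] -0.421
0.119 164 [-0.156 -0.419 -0.003] -0.466
0.119 168 [-0.185 -0.449 -0.003] -0.51
0.119 172 [-0.216 -0.477 -0.003] -0.555
0.119 176 [-0.248 -0.503 -0.003] -0.599
0.119 180 [-0.283 -0.526 -0.003] -0.643
```

Call:
play_rows(plan="-0.004 -0.042 0 0 0 -0.021;-0.006 -0.062 0 0 0 -0.044;-0.007 -0.083 0 0 0 -0.066;-0.01 -0.104 0 0 0 -0.088;-0.013 -0.124 0 0 0 -0.11;-0.017 -0.145 0 0 0 -0.132;-0.021 -0.165 0 0 0 -0.155;-0.033 -0.205 0 0 0 -0.199;-0.047 -0.244 0 0 0 -0.243;-0.064 -0.282 0 0 0 -0.288;-0.083 -0.318 0 0 0 -0.332;-0.105 -0.354 0 0 0 -0.377;-0.129 -0.387 0 0 0 -0.421;-0.156 -0.419 0 0 0 -0.466;-0.185 -0.449 0 0 0 -0.51;-0.216 -0.477 0 0 0 -0.555;-0.248 -0.503 0 0 0 -0.599;-0.265 -0.514 0 0 0 -0.621;-0.283 -0.526 0 0 0 -0.643;-0.283 -0.526 0 0 0 -0.643")

```text
clock: 6.85
eef_pos: [0.5579, -0.1925, 0.0416]
tool_rot: [0.001, 0.001, 1.0, -0.001]
ft_force: [-0.1, 1.1, 0.8]
finger_gap: 0.005
grasp_force: 0.0
```

```bash
python3 - <<'E'
from h import *
rows([(.119,d,.04,d-90) for d in range(183,213,3)])
im=snapshot("top");cv2.imwrite("pics/crop1.png",cv2.resize(im[120:270,230:410],None,fx=4,fy=4,interpolation=2))
look("top","servo_center",.058)
E
```

```text
tcp [ 0.5579 -0.1925  0.0416] psi 89.9 F [-0.1  1.1  0.8] gap 0.01 t 6.85
0.119 183 [ 0.008 -0.024  0.008] -0.035
0.119 186 [ 0.006 -0.055  0.008] -0.068
0.119 189 [ 0.002 -0.086  0.008] -0.101
0.119 192 [-0.004 -0.116  0.008] -0.135
0.119 195 [-0.011 -0.146  0.008] -0.168
0.119 198 [-0.02  -0.176  0.008] -0.201
0.119 201 [-0.031 -0.206  0.008] -0.235
0.119 204 [-0.043 -0.234  0.008] -0.268
0.119 207 [-0.056 -0.262  0.008] -0.301
0.119 210 [-0.071 -0.29   0.008] -0.335
top servo_center 0.57 [157. 164. 204. 212.] [0.689 0.089 0.058]
```

View pics/crop1.png

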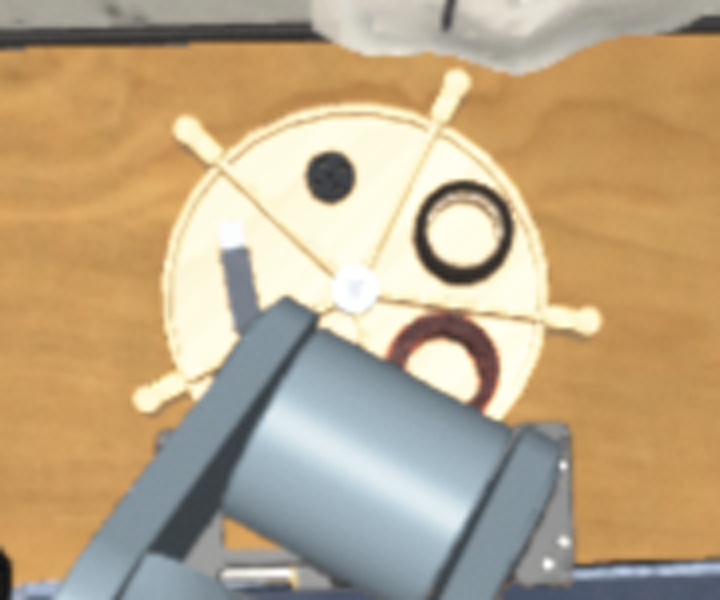

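The tray has turned about 47°, and the TCP trails the lug by about 8°. Another 28° is needed, so I'll push to 208–208.5° and slow down at the end.

Call:
play_rows(plan="0.008 -0.024 0 0 0 -0.035;0.006 -0.055 0 0 0 -0.068;0.002 -0.086 0 0 0 -0.101;-0.004 -0.116 0 0 0 -0.135;-0.011 -0.146 0 0 0 -0.168;-0.02 -0.176 0 0 0 -0.201;-0.031 -0.206 0 0 0 -0.235;-0.037 -0.22 0 0 0 -0.25;-0.043 -0.234 0 0 0 -0.268;-0.05 -0.248 0 0 0 -0.285;-0.056 -0.262 0 0 0 -0.301;-0.06 -0.27 0 0 0 -0.31;-0.063 -0.275 0 0 0 -0.317;-0.063 -0.275 0 0 0 -0.317")

```text
clock: 8.7
eef_pos: [0.5698, -0.2474, 0.0406]
tool_rot: [0.0, -0.246, 0.969, -0.0]
ft_force: [-0.2, -0.1, 0.2]
finger_gap: 0.004
grasp_force: 0.1
```

```bash
python3 - <<'E'
from h import *
rows([(.119,d,.04,d-90) for d in (206,203)]+[(.119,203,.2,113),(.135,208,.2,118)])
im=snapshot("top")
for l in("coil_center","tape_roll_center","drilled_wheel_center","stick_center","servo_center"): look("top",l,.05)
E
```

```text
tcp [ 0.5698 -0.2474  0.0406] psi 118.4 F [-0.2 -0.1  0.2] gap 0.0 t 8.7
0.119 206 [-0.002  0.023  0.003] 0.027
0.119 203 [-0.004  0.054  0.003] 0.06
0.119 203 [-0.004  0.054 -0.797] 0.06
0.135 208 [ 0.078  0.002 -0.797] 0.005
top coil_center 0.43 [351. 186. 362. 196.] [ 0.678 -0.265  0.05 ]
top tape_roll_center 0.95 [321. 155. 350. 179.] [ 0.728 -0.227  0.05 ]
top drilled_wheel_center 0.54 [292. 166. 307. 177.] [ 0.723 -0.152  0.05 ]
top stick_center 0.69 [282. 192. 302. 212.] [ 0.654 -0.133  0.05 ]
```

Call:
play_rows(plan="-0.002 0.023 0 0 0 0.027;-0.004 0.054 0 0 0 0.06;-0.004 0.054 -0.15 0 0 0.06;-0.004 0.054 -0.35 0 0 0.06;-0.004 0.054 -0.6 0 0 0.06;0 0.054 -0.85 0 0 0.06;0.15 0 -1 0 0 0;0.3 -0.1 -1 0 0 0;0.5 -0.25 -1 0 0 0;0.65 -0.4 -1 0 0 0;0.8 -0.6 -1 0 0 0;0.8 -0.8 -1 0 0 0;0.8 -0.8 -1 0 0 0;0.8 -0.8 -1 0 0 0")

```text
clock: 10.75
eef_pos: [0.5242, -0.4448, 0.2385]
tool_rot: [-0.016, -0.22, 0.975, -0.009]
ft_force: [0.3, 0.1, 0.2]
finger_gap: 0.007
grasp_force: 0.0
```

```bash
python3 - <<'E'
from h import *
s=sense();print(s["eef_pos"],s["clock"])
im=snapshot("top");cv2.imwrite("pics/crop2.png",cv2.resize(im[120:270,230:410],None,fx=4,fy=4,interpolation=2))
for l,z in[("servo_center",.058),("tyre_center",.05),("pliers_center",.045),("coil_center",.06)]: look("top",l,z)
E
```

```text
[ 0.52416114 -0.44476368  0.23848927] 10.75
top servo_center 0.66 [307. 216. 331. 228.] [ 0.613 -0.188  0.058]
top servo_center 0.6 [291. 165. 307. 177.] [ 0.722 -0.151  0.058]
top tyre_center 0.74 [158. 164. 208. 212.] [0.69  0.092 0.05 ]
top tyre_center 0.65 [281. 191. 300. 216.] [ 0.656 -0.132  0.05 ]
top pliers_center 0.91 [257. 299. 352. 329.] [ 0.428 -0.158  0.045]
top pliers_center 0.69 [315. 243. 330. 261.] [ 0.556 -0.197  0.045]
top coil_center 0.91 [331. 186. 359. 217.] [ 0.658 -0.245  0.06 ]
```

View pics/crop2.png

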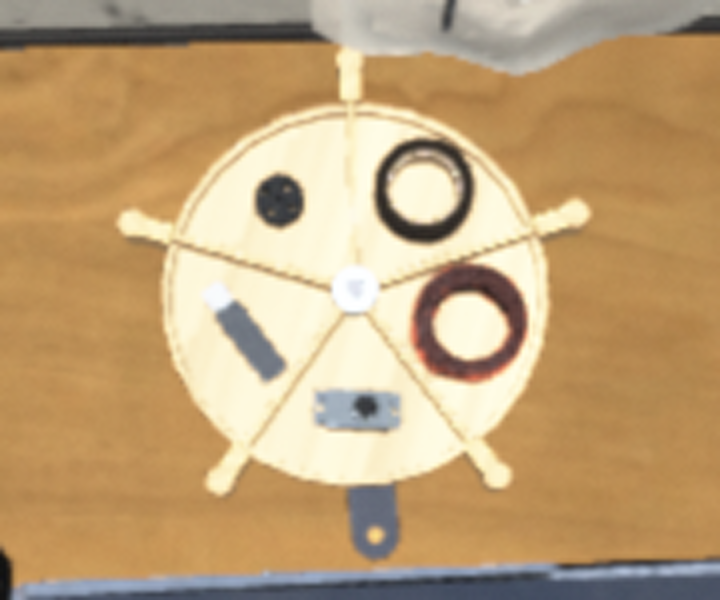

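The servo now sits at the front at crop pixel (357,409), world about (0.613,-0.188). That is roughly 6 mm off the pointer line, within the 15 mm allowed. The parts lie flat, the tyre and pliers are where they were, and the arm is clear.

```bash
python3 - <<'E'
from h import *
snapshot("scene")
look("scene","servo_center",.055);look("scene","lipo_center",.09)
print(sense()["ft_force"]);print(close_job())
E
```

```text
scene lipo_center 0.66 [432. 196. 546. 261.] [ 0.386 -0.404  0.09 ]
[ 0.2399342  -0.13380789 -0.51171408]
the job is handed in; nothing more can be done
None
```

I turned the carousel about 75° counter-clockwise by its lugs, leaving the servo at the front about 6 mm off the pointer line (15 mm allowed). The arm is clear, battery, pliers and tyre did not visibly move, and the job is handed in at about 11 s; no verdict was returned.

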